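# Place the magnetic stirrer and set its dial

### The job

Put the small magnetic stirrer on the blue mat, set down gently inside the white outline with its dial end towards the robot, and turn its dial so that the dial's white line points at the red mark on the scale. The stirrer must stay upright and must not be dropped; leave the other things on the bench where they are.

Things in the scene. Friction and masses are not known exactly. Their poses are not given: they have to be found in the camera images.
- stirrer: loose magnetic stirrer, 0.6 kg: white and grey box 150 (x) x 62 (y) x 40 mm high. Origin: centre of underside, z up. White plate, 58 mm across, 4 mm high, at the +x end; dial on top near the -x end, its upright axis 43 mm from the origin, its top 70 mm above the underside (keep the gripper's body above that). Lift it by its long sides, fingers closing along its y at the origin
- dial_grip (a point): point on the dial's axis, 1 mm below the top of its black grip bar, 69 mm above the stirrer's underside. Bar 39 mm long, 14 thick, 25 high, on a disc 40 mm across that turns with it; the disc's top is 46 mm above the underside. Take the bar across its thickness from above; the fingertips may reach 20 mm below this point
- dial (a joint): dial angle (rad), 0 to 4.71, grows clockwise seen from above. Its white line, along the bar from the axis to one end, points in the stirrer's xy plane at the angle 2.356 minus this value, counted from +x towards +y. Light friction (0.035 Nm), no spring: it stays where it is left
- red_mark (a joint): angle of the red mark on the black scale round the dial (rad), counted as the dial's: the line points at the mark when both values are equal. It differs from start to start and is flat: nothing moves it during the work
- dial_tip (a point): point on the direction of the dial's white line, 24 mm from the dial's axis, turning with the dial
- red_tip (a point): point on the red mark (10 mm radially x 8 mm, its middle 25.5 mm out), 24 mm from the dial's axis
- mat: flat blue mat, fixed, 210 (x) x 120 (y) x 4 mm thick, with a white outline, 180 x 90 mm inside, centred on it. Origin at the centre of its underside; its -x end is the one towards the robot
- slide_box: pale blue slide box, 34 x 83 x 30 mm, bystander; origin at the centre of its underside
- calculator: pocket calculator, 118 x 68 x 13 mm, bystander; origin at the centre of its underside
- specimen_cup: cup with a yellow screw lid, 56 mm across, 68 mm high, bystander; origin at the centre of its underside
- lamp_carton: small cream carton, 49 x 62 x 48 mm, bystander; origin at the centre of its underside
- beaker: clear beaker, 55 mm across, 66 mm high, bystander; origin at the centre of its underside
- cuvette_box: light blue carton, 61 x 98 x 42 mm, bystander; origin at the centre of its underside
- stapler: blue and black stapler, 30 x 122 x 46 mm, bystander; origin at the centre of its underside

How it is judged:
By the outcome, as a careful person would: the job done as asked, in the order asked, and still so for the second after the job is handed in, with the robot touching nothing.
It also fails if it takes over 64 s, if anything falls off the work surface, if the arm or the gripper's body presses on something with over 40 N, if the wrist force passes 120 N, or if a joint passes its speed limit or range.

### The arm

A 7-joint arm with a two-finger parallel gripper is mounted at the origin on a cart in front of the work surface, level with it; the furniture and walls round the work are solid. World frame = base frame: x ahead of the robot, y to its left, z up, the work surface at z = 0. Lengths are in m, angles in rad, forces in N, time in s.
With the tool pointing down it reaches from about 0.4 to 0.85 m from the base axis. Payload 10.4 kg.
Tool frame: the origin (TCP) lies on the centre line of the jaws, within the pads' length; the fingertips stand 22 mm ahead of it and the grasp point (between the pads) lies 3 mm ahead of it; z points along the fingers, y is the line along which they close (so a half turn about z gives the same grasp; the last joint's range is limited). The gripper opens to 87 mm and grips with 3 to 60 N. Pads are 19 mm wide; open, the fingers measure 117 mm over their backs; the gripper's body (75 mm by 190 mm) begins 51 mm behind the grasp point.
Start: joints at [-1.358, 0.332, -0.065, 1.46, 0.022, 1.35, -0.088], TCP at [0.146, 0.608, 0.245] pointing down, gripper open.
Joint ranges: [-2.6, 2.6], [-0.5, 2.12], [-1.47, 1.34], [0.16, 2.42], [-1.27, 4.41], [0.06, 2.06], [-2.6, 2.6]. Speed limits (rad/s): [2.22, 2.22, 2.79, 2.79, 3.14, 3.14, 3.14].

### API

Orientations are given as a unit quaternion [x, y, z, w].
In Python, from plant import * gives the robot as it stands.
- The arm moves only by the shell command python3 -m pendant 'ROWS' [FORCE]. ROWS is JSON, a list of rows, each an object of numbers: "jaw": the opening, from 0 (shut) to 1 (fully open); "dx", "dy", "dz": the shift along the tool's x, y, z normalised to -1 to 1, where 1 is 30 mm; "yaw": the turn about the tool's z normalised to -1 to 1, where 1 is 5 degrees. In form: [{"jaw": .., "dx": .., "dy": .., "dz": .., "yaw": ..}, ...]. A call has 1 to 12 rows; each row shifts and turns the commanded pose from where the row before left it, along the tool's axes as they then stand; what a row does not reach is not made up. A row lasts 1/12 s, in which the tool goes at most 41.7 mm and 7.16 degrees, less where a joint would pass 70% of its speed; a pose out of reach is approached as far as the arm can. A call with a number of a shift or a turn outside -1 to 1 is refused whole. A call with a gripper value outside its range is refused whole. The fingers move at their own pace and stop on an object; FORCE is the grip in N (left out, the last holds). Time passes only in rows, so rows that do not move let the fingers close. It gives the time, the measured TCP pose, the force, the opening and the grip force at its end, in the units of the state.
- get_obs(): the state, without advancing time (a new reading comes with each control period).
- read_camera(name): name is "scene" or "top" or "wrist"; returns a dict with "img" (384x512x3 uint8, blue, green, red), "range_z" (384x512 float32, m along the optical axis (not along the pixel's ray), 0 where there is no reading), "camera_matrix" (3x3 intrinsics, pixels), "rvec" (rotation vector, rad) and "tvec" (3), from world to camera coordinates, as OpenCV has them; the wrist camera has in their place "T_tool_cam" (4x4, takes a point from camera to tool coordinates, whose origin is the TCP and whose axes are the flange's). Camera axes: x right, y down, z forward; pixel columns grow to the right and rows downward; lengths in m; the calibration is good to about 2 mm. A picture is of the moment at which its call begins: read the wrist's pose just before it.
- sign_off(): hands the job in; it is judged then, once.
The state is a dict: "t": time; "joint_pos": joint angles; "qd": joint speeds; "effort": joint torques, N m; "tcp_pos": TCP position; "tcp_rot": TCP orientation; "wrist_force": force on the tool from outside, world axes, zero at the start; "torque": the same for the moment, N m; "finger_gap": opening from 0.0 (shut) to 1.0 (fully open); "gripper_force": force on a finger pad.
Only numpy, scipy, OpenCV 4.12 (cv2) and the standard library are available. Lean on these libraries where they do the work, as an engineer would, in place of code of your own. Each camera call takes 0.05 s, during which the arm holds its last target. There are 200 camera calls.

## Working session

There is one attempt and no reset: what is moved stays moved. The work goes in short steps, Python scripts to look and compute and a shell command to move; the robot and the scene stay as the last step left them, time stands still between calls to the robot, and variables do not carry over. Pictures are saved under pics/ and viewed, at most 10 in all, crops included, and the job is handed in when it is done.

```bash
ls; mkdir -p pics
python3 - <<'E'
from plant import *
import cv2,numpy as np,pickle
o=get_obs();print(o)
for n in("scene","top"):
    c=read_camera(n);pickle.dump(c,open(n+'.pkl','wb'));cv2.imwrite(f'pics/{n}0.png',c['img'])
    R=cv2.Rodrigues(np.array(c['rvec']))[0];print(n,c['camera_matrix'],(-R.T@np.ravel(c['tvec'])),R[2])
E
```

```text
pics
{'t': 0.0, 'joint_pos': array([-1.35759985,  0.33290105, -0.06468032,  1.46096796,  0.02158607,
        1.34987669, -0.08848055]), 'qd': array([-1.41850706e-03,  1.69001295e-05, -8.68185056e-04,  9.33165517e-04,
        4.84740835e-04,  8.49631087e-04,  8.16016727e-04]), 'effort': array([ 1.08453194e-03, -6.23239732e+01,  2.52715568e-02, -3.89904714e+01,
       -6.14034967e-02,  3.96760495e-02,  1.05040240e-04]), 'tcp_pos': array([0.14593803, 0.60735105, 0.24372291]), 'tcp_rot': array([ 1.17615662e-01,  9.93058923e-01, -7.26987774e-04, -5.59073623e-05]), 'wrist_force': array([ 0.76240046, -0.61329724,  1.48169462]), 'torque': array([-0.03229597,  0.00179494, -0.01274785]), 'gripper_force': 0.0, 'finger_gap': 0.9990455897753419}
scene [[361.57362544   0.         251.54247675]
 [  0.         361.57362544 195.33381744]
 [  0.           0.           1.        ]] [-0.06651679 -0.64580642  0.81367007] [ 0.50748506  0.59845278 -0.61992999]
top [[368.54224336   0.         261.74276714]
 [  0.         368.54224336 183.91004296]
 [  0.           0.           1.        ]] [0.31859222 0.04444529 1.3765222 ] [ 0.16054817 -0.0021403  -0.98702569]
```

View pics/top0.png

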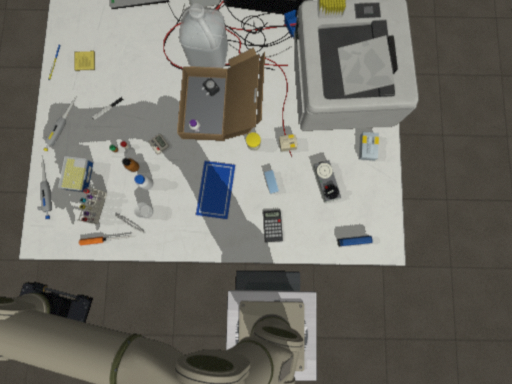

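View pics/scene0.png

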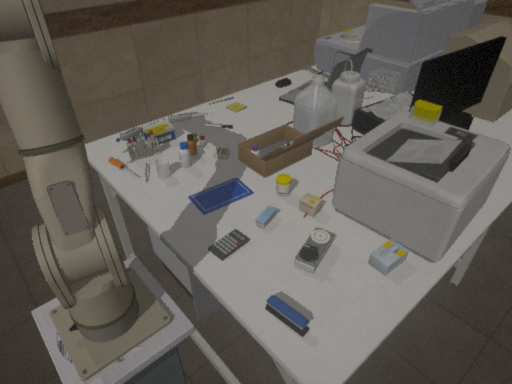

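Top view: stirrer has its white plate at about (324,170) and its dial at (331,191); the mat is at about (216,190), between them the slide box (270,180) and calculator (272,225). Scene view: stirrer at (316,248), dial end nearest the robot.

```bash
cat > h.py <<'E'
import cv2,numpy as np,pickle
from scipy.spatial.transform import Rotation as Ro
def cam(c,o=None):
    "returns K, camera-to-world R, centre"
    if 'rvec' in c:
        R=cv2.Rodrigues(np.array(c['rvec']))[0]; return c['camera_matrix'],R.T,-R.T@np.ravel(c['tvec'])
    Rt=Ro.from_quat(o['tcp_rot']).as_matrix();T=np.array(c['T_tool_cam'])
    return c['camera_matrix'],Rt@T[:3,:3],Rt@T[:3,3]+o['tcp_pos']
def ray(P,uv,z):
    K,R,C=P;uv=np.atleast_2d(uv).astype(float)
    d=(R@np.linalg.inv(K)@np.c_[uv,np.ones(len(uv))].T).T
    return C+d*((z-C[2])/d[:,2])[:,None]
def proj(P,X):
    K,R,C=P;p=(K@R.T@(np.atleast_2d(X)-C).T).T;return p[:,:2]/p[:,2:]
def blobs(m,amin):
    cs,_=cv2.findContours(m.astype(np.uint8),cv2.RETR_EXTERNAL,cv2.CHAIN_APPROX_NONE)
    return [c for c in cs if cv2.contourArea(c)>amin]
E
python3 - <<'E'
from h import *
c=pickle.load(open('top.pkl','rb'));P=cam(c);h=cv2.cvtColor(c['img'],cv2.COLOR_BGR2HSV)
m=cv2.inRange(h,(105,120,60),(125,255,255));m[:,:190]=0;m[:,245:]=0;m[:150]=0;m[225:]=0
m=cv2.morphologyEx(m,cv2.MORPH_CLOSE,np.ones((5,5)))
b=max(blobs(m,50),key=cv2.contourArea)
w=ray(P,b[:,0],.004)[:,:2].astype(np.float32);r=cv2.minAreaRect(w);print('mat',r,cv2.boxPoints(r))
for n,uv,z in(('plate',(324,170),.044),('dial',(331,191),.07),('slide',(270,180),.03),('calc',(272,225),.013),('cup',(253,141),.068),('carton',(287,141),.048)):print(n,ray(P,uv,z))
E
```

```text
mat ((0.5183061957359314, 0.21513471007347107), (0.11634352058172226, 0.205977201461792), 83.34516143798828) [[0.4092701  0.16929002]
 [0.6138595  0.14541976]
 [0.6273423  0.2609794 ]
 [0.42275292 0.28484964]]
plate [[ 0.59141768 -0.18718757  0.044     ]]
dial [[ 0.50980052 -0.2069991   0.07      ]]
slide [[0.55285081 0.01115857 0.03      ]]
calc [[0.38779024 0.00111217 0.013     ]]
cup [[0.69022097 0.0763727  0.068     ]]
carton [[ 0.69823719 -0.0497189   0.048     ]]
```

```bash
python3 -m pendant '[{"jaw":1,"yaw":-0.9},{"jaw":1,"yaw":-0.9},{"jaw":1,"yaw":-0.9},{"jaw":1,"yaw":-0.9},{"jaw":1,"yaw":-0.9},{"jaw":1,"yaw":-0.9}]' && python3 -m pendant '[{"jaw":1,"dx":-0.65,"dy":-0.7},{"jaw":1,"dx":-0.7,"dy":-0.7},{"jaw":1,"dx":-0.7,"dy":-1},{"jaw":1,"dx":-0.7,"dy":-1},{"jaw":1,"dx":-0.7,"dy":-1},{"jaw":1,"dx":-0.7,"dy":-1},{"jaw":1,"dx":-0.7,"dy":-1},{"jaw":1,"dx":-0.7,"dy":-1},{"jaw":1,"dx":-0.7,"dy":-1},{"jaw":1,"dx":-0.7,"dy":-1},{"jaw":1,"dx":-0.7,"dy":-1},{"jaw":1,"dx":-0.7,"dy":-1}]' && python3 -c "
from plant import *
o=get_obs();print(o['tcp_pos'],o['joint_pos']);print(read_camera('wrist')['T_tool_cam'])"
```

```text
invalid input
```

```bash
python3 -m pendant '[{"jaw":1,"dx":0,"dy":0,"dz":0,"yaw":-0.9},{"jaw":1,"dx":0,"dy":0,"dz":0,"yaw":-0.9},{"jaw":1,"dx":0,"dy":0,"dz":0,"yaw":-0.9},{"jaw":1,"dx":0,"dy":0,"dz":0,"yaw":-0.9},{"jaw":1,"dx":0,"dy":0,"dz":0,"yaw":-0.9},{"jaw":1,"dx":0,"dy":0,"dz":0,"yaw":-0.9}]'; python3 -c "
from plant import *
o=get_obs();print(o['t'],o['tcp_pos'],o['tcp_rot'],o['joint_pos']);print(read_camera('wrist')['T_tool_cam'])"
```

```text
t: 0.6
tcp_pos: [0.1459, 0.6075, 0.2441]
tcp_rot: [-0.119, 0.993, -0.0, -0.0]
wrist_force: [-0.2, 0.6, -0.3]
finger_gap: 1.0
gripper_force: 0.0
0.6 [0.14593103 0.6075034  0.24407776] [-1.19415274e-01  9.92844305e-01 -3.94142065e-04 -1.50585869e-04] [-1.3082027   0.3357319  -0.12816497  1.45754674  0.04306298  1.35190436
  0.37152239]
[[-1.49628289e-03 -9.70944028e-01 -2.39302017e-01  6.54189358e-02]
 [ 9.99998406e-01 -1.68606608e-03  5.88358142e-04  3.22019184e-04]
 [-9.74741838e-04 -2.39300755e-01  9.70945003e-01 -1.39509079e-01]
 [ 0.00000000e+00  0.00000000e+00  0.00000000e+00  1.00000000e+00]]
```

```bash
python3 -m pendant '[{"jaw":1,"dx":-0.65,"dy":-0.7,"dz":0,"yaw":0},{"jaw":1,"dx":-0.7,"dy":-0.7,"dz":0,"yaw":0},{"jaw":1,"dx":-0.7,"dy":-1,"dz":0,"yaw":0},{"jaw":1,"dx":-0.7,"dy":-1,"dz":0,"yaw":0},{"jaw":1,"dx":-0.7,"dy":-1,"dz":0,"yaw":0},{"jaw":1,"dx":-0.7,"dy":-1,"dz":0,"yaw":0},{"jaw":1,"dx":-0.7,"dy":-1,"dz":0,"yaw":0},{"jaw":1,"dx":-0.7,"dy":-1,"dz":0,"yaw":0},{"jaw":1,"dx":-0.7,"dy":-1,"dz":0,"yaw":0},{"jaw":1,"dx":-0.7,"dy":-1,"dz":0,"yaw":0},{"jaw":1,"dx":-0.7,"dy":-1,"dz":0,"yaw":0},{"jaw":1,"dx":-0.7,"dy":-1,"dz":0,"yaw":0}]'
cat >> h.py <<'E'
def togo(o,xyz,ang):
    "normalised tool-axis shifts and yaw to put the TCP at xyz with tool x at ang degrees (world)"
    R=Ro.from_quat(o['tcp_rot']).as_matrix();a=np.degrees(np.arctan2(R[1,0],R[0,0]))
    print('togo/30mm',np.round(R.T@(np.array(xyz)-o['tcp_pos'])/.03,2),'yaw/5deg',round(-((ang-a+180)%360-180)/5,2),'t',o['t'])
E
python3 -c "
from plant import *;from h import *
o=get_obs();print(o['tcp_pos'],o['joint_pos'])
togo(o,[.55,-.197,.245],193.6)
c=read_camera('wrist');pickle.dump((c,o),open('w1.pkl','wb'));cv2.imwrite('pics/w1.png',c['img'])"
```

```text
t: 1.65
tcp_pos: [0.4704, 0.3321, 0.2445]
tcp_rot: [-0.116, 0.993, 0.0, -0.0]
wrist_force: [1.6, -0.2, -0.0]
finger_gap: 1.001
gripper_force: 0.0
[0.47038649 0.33210513 0.24446262] [-0.80262553  0.22071593  0.1271976   1.6040013  -0.02881175  1.31876926
  1.13294073]
togo/30mm [  1.5  -17.77  -0.02] yaw/5deg -0.05 t 1.65
```

```bash
python3 -m pendant '[{"jaw":1,"dx":0,"dy":-1,"dz":0,"yaw":0},{"jaw":1,"dx":0,"dy":-1,"dz":0,"yaw":0},{"jaw":1,"dx":0,"dy":-1,"dz":0,"yaw":0},{"jaw":1,"dx":0,"dy":-0.77,"dz":0,"yaw":0},{"jaw":1,"dx":0,"dy":0,"dz":0,"yaw":0}]'; python3 -c "
from plant import *;from h import *
o=get_obs()
c=read_camera('wrist');pickle.dump((c,o),open('w2.pkl','wb'));cv2.imwrite('pics/w2.png',c['img'])"
python3 -m pendant '[{"jaw":1,"dx":0.5,"dy":-1,"dz":0,"yaw":0},{"jaw":1,"dx":0,"dy":-1,"dz":0,"yaw":0},{"jaw":1,"dx":0,"dy":-1,"dz":0,"yaw":0},{"jaw":1,"dx":0,"dy":-1,"dz":0,"yaw":0},{"jaw":1,"dx":0,"dy":-1,"dz":0,"yaw":0},{"jaw":1,"dx":0,"dy":-1,"dz":0,"yaw":0},{"jaw":1,"dx":0,"dy":-1,"dz":0,"yaw":0},{"jaw":1,"dx":0,"dy":-1,"dz":0,"yaw":0},{"jaw":1,"dx":0,"dy":-1,"dz":0,"yaw":0},{"jaw":1,"dx":0,"dy":-1,"dz":0,"yaw":0},{"jaw":1,"dx":0.5,"dy":-1,"dz":0,"yaw":0},{"jaw":1,"dx":0.5,"dy":-1,"dz":0,"yaw":0}]'
python3 -m pendant '[{"jaw":1,"dx":0,"dy":-1,"dz":0,"yaw":0},{"jaw":1,"dx":0,"dy":-1,"dz":0,"yaw":0},{"jaw":1,"dx":0,"dy":0,"dz":0,"yaw":0},{"jaw":1,"dx":0,"dy":0,"dz":0,"yaw":0}]'; python3 -c "
from plant import *;from h import *
o=get_obs();print(o['tcp_pos'],o['joint_pos'])
togo(o,[.55,-.197,.245],193.6)
c=read_camera('wrist');pickle.dump((c,o),open('w3.pkl','wb'));cv2.imwrite('pics/w3.png',c['img'])"
```

```text
t: 2.12
tcp_pos: [0.4973, 0.218, 0.2446]
tcp_rot: [-0.113, 0.994, -0.001, 0.0]
wrist_force: [0.8, -0.4, 0.5]
finger_gap: 0.997
gripper_force: 0.0
t: 3.17
tcp_pos: [0.5364, -0.1367, 0.244]
tcp_rot: [-0.118, 0.993, 0.0, -0.0]
wrist_force: [0.1, -0.3, 1.0]
finger_gap: 0.999
gripper_force: 0.0
t: 3.5
tcp_pos: [0.5502, -0.1957, 0.244]
tcp_rot: [-0.116, 0.993, -0.0, -0.0]
wrist_force: [0.2, 0.9, 0.6]
finger_gap: 0.999
gripper_force: 0.0
[ 0.5501674  -0.19572057  0.24403152] [-0.17425385  0.25580944  0.52545147  1.60045454 -0.13086144  1.32138492
  2.173023  ]
togo/30mm [ 0.02 -0.04 -0.03] yaw/5deg -0.05 t 3.5
```

View pics/w3.png

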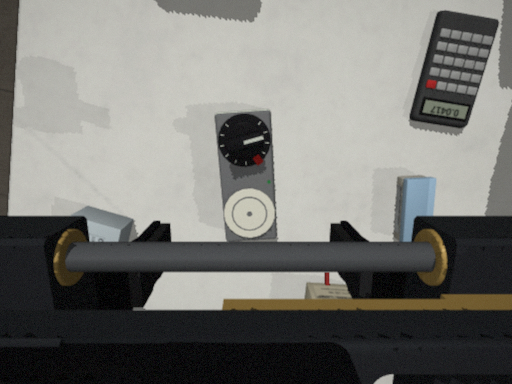

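View pics/w2.png

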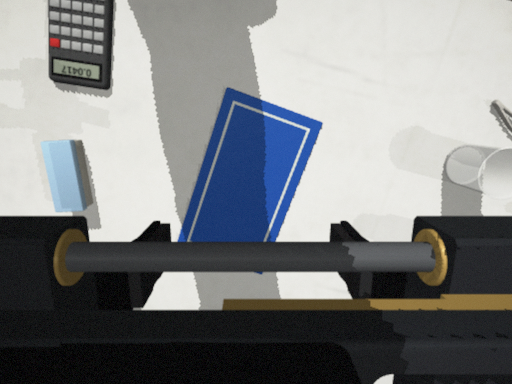

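w3: stirrer with dial centre (245,140), white line towards (264,139), red mark (257,159), plate centre (249,213). w2: mat with near corners (229,88), (322,123), far edge at (178,243)–(262,272).

Run:
```python
from h import *
# mat
c,o=pickle.load(open('w2.pkl','rb'));P=cam(c,o);h=cv2.cvtColor(c['img'],cv2.COLOR_BGR2HSV)
m=cv2.inRange(h,(108,150,40),(125,255,255));m[238:]=0
m=cv2.morphologyEx(m,cv2.MORPH_CLOSE,np.ones((7,7)))
b=max(blobs(m,500),key=cv2.contourArea);w=ray(P,b[:,0],.004)[:,:2]
w=w[b[:,0,1]<235]
r=cv2.minAreaRect(w.astype(np.float32));bx=cv2.boxPoints(r);print('mat',r,bx)
# long direction & near edge
e=[bx[(i+1)%4]-bx[i] for i in range(2)];a=max(e,key=np.linalg.norm);a=a/np.linalg.norm(a);a*=np.sign(a[0])
n=np.array([-a[1],a[0]]);s=bx@a;t=bx@n
print('mat centre',a*(s.min()+.105)+n*t.mean(),'yaw',np.degrees(np.arctan2(a[1],a[0])))
# stirrer
c,o=pickle.load(open('w3.pkl','rb'));P=cam(c,o);img=c['img'];h=cv2.cvtColor(img,cv2.COLOR_BGR2HSV)
D=c['range_z'];K,R,C=P
v,u=np.mgrid[0:384,0:512];X=ray(P,np.c_[u.ravel(),v.ravel()],0)
d=(R@np.linalg.inv(K)@np.c_[u.ravel(),v.ravel(),np.ones(u.size)].T).T
W=(C+d*D.ravel()[:,None]).reshape(384,512,3)
roi=np.zeros((384,512),bool);roi[95:243,190:300]=True
top=roi&(W[...,2]>.03)&(W[...,2]<.12)&(v<240)
w=W[top][:,:2].astype(np.float32);r=cv2.minAreaRect(w);print('stirrer depth rect',r,cv2.boxPoints(r))
g=h[...,1]<60
pl=roi&(h[...,2]>170)&(v>180)&(W[...,2]>.02)
b=max(blobs(pl,200),key=cv2.contourArea);cc,rr=cv2.minEnclosingCircle(b);print('plate px',cc,rr,ray(P,cc,.044))
dk=roi&(h[...,2]<60)&(v<185)&(W[...,2]>.02)
b=max(blobs(dk,200),key=cv2.contourArea);print('dark px',cv2.minEnclosingCircle(b),cv2.fitEllipse(b))
bar=roi&(W[...,2]>.06)&(v<185);bb=max(blobs(bar,20),key=cv2.contourArea)
print('bar',cv2.minAreaRect(W[bar][:,:2].astype(np.float32)),W[bar][:,2].max())
red=roi&((h[...,0]<8)|(h[...,0]>172))&(h[...,1]>130)&(h[...,2]>70);M=cv2.moments(red.astype(np.uint8),True);uv=(M['m10']/M['m00'],M['m01']/M['m00']);print('red',uv,ray(P,uv,.042),W[red][:,2].mean())
cv2.imwrite('pics/w3c.png',cv2.resize(img[100:250,200:300],None,fx=4,fy=4,interpolation=2))
```

```text
mat ((0.5076595544815063, 0.21773004531860352), (0.11778553575277328, 0.18967095017433167), 83.31798553466797) [[0.40661556 0.17027229]
 [0.5949981  0.14820236]
 [0.60870355 0.2651878 ]
 [0.420321   0.28725773]]
mat centre [0.517755   0.21654728] yaw -6.6820183
stirrer depth rect ((0.5516530275344849, -0.19907310605049133), (0.14668741822242737, 0.06012388691306114), 17.07538604736328) [[ 0.47271526 -0.19187221]
 [ 0.49036944 -0.24934578]
 [ 0.6305908  -0.206274  ]
 [ 0.6129366  -0.14880043]]
plate px (248.7941131591797, 212.55882263183594) 24.836071014404297 [[ 0.58773664 -0.18764528  0.044     ]]
dark px ((243.78680419921875, 140.19796752929688), 26.829570770263672) ((243.59410095214844, 139.48419189453125), (50.601646423339844, 52.5067024230957), 36.788333892822266)
bar ((0.5102059245109558, -0.21268291771411896), (0.027845587581396103, 0.03850894421339035), 48.770748138427734) 0.383595101229255
red (257.5409836065574, 159.45901639344262) [[ 0.52753999 -0.1920089   0.042     ]] 0.0417272107493462
```

View pics/w3c.png

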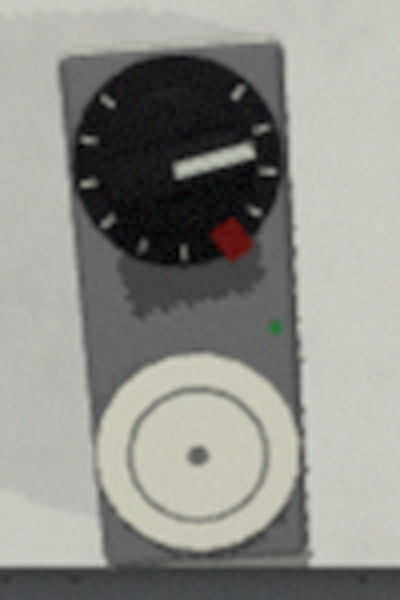

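w3c: line end near (255,152)/4, red mark (232,240)/4, stirrer tilted consistent with yaw ≈17°.

Run:
```python
from plant import *;from h import *
o=get_obs();togo(o,[.5525,-.199,.030],197.2)
```

```text
togo/30mm [-0.04 -0.18  7.13] yaw/5deg -0.75 t 3.55
```

```bash
python3 -m pendant '[{"jaw":1,"dx":-0.05,"dy":-0.18,"dz":0.3,"yaw":-0.75},{"jaw":1,"dx":0,"dy":0,"dz":0.8,"yaw":0},{"jaw":1,"dx":0,"dy":0,"dz":0.8,"yaw":0},{"jaw":1,"dx":0,"dy":0,"dz":0.8,"yaw":0},{"jaw":1,"dx":0,"dy":0,"dz":0.8,"yaw":0},{"jaw":1,"dx":0,"dy":0,"dz":0.5,"yaw":0},{"jaw":1,"dx":0,"dy":0,"dz":0,"yaw":0},{"jaw":1,"dx":0,"dy":0,"dz":0,"yaw":0}]'
python3 - <<'E'
from plant import *;from h import *
o=get_obs();togo(o,[.5525,-.199,.030],197.2)
c=read_camera('wrist');P=cam(c,o);cv2.imwrite('pics/w4.png',c['img'])
h=cv2.cvtColor(c['img'],cv2.COLOR_BGR2HSV)
h[...,2]
E
```

```text
t: 4.22
tcp_pos: [0.5528, -0.1982, 0.1243]
tcp_rot: [-0.151, 0.989, 0.001, -0.001]
wrist_force: [-0.0, -0.1, 0.2]
finger_gap: 1.001
gripper_force: 0.0
togo/30mm [ 0.01 -0.02  3.14] yaw/5deg 0.03 t 4.2167
```

View pics/w4.png

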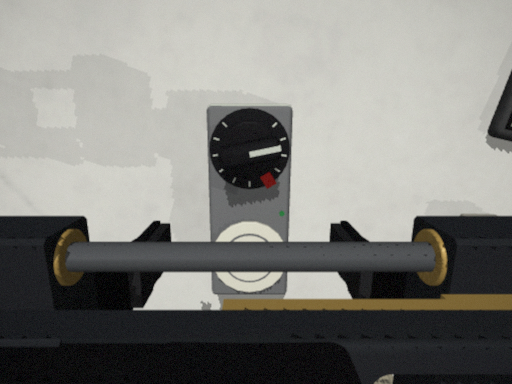

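w4: stirrer sits straight and centred (columns 208–292 at row 110) between the fingers (centre ≈251).

```bash
python3 -m pendant '[{"jaw":1,"dx":0,"dy":0,"dz":0.8,"yaw":0},{"jaw":1,"dx":0,"dy":0,"dz":0.8,"yaw":0},{"jaw":1,"dx":0,"dy":0,"dz":0.8,"yaw":0},{"jaw":1,"dx":0,"dy":0,"dz":0.5,"yaw":0},{"jaw":1,"dx":0,"dy":0,"dz":0.24,"yaw":0},{"jaw":1,"dx":0,"dy":0,"dz":0,"yaw":0},{"jaw":1,"dx":0,"dy":0,"dz":0,"yaw":0}]';python3 -m pendant '[{"jaw":0.5,"dx":0,"dy":0,"dz":0,"yaw":0},{"jaw":0.5,"dx":0,"dy":0,"dz":0,"yaw":0},{"jaw":0.5,"dx":0,"dy":0,"dz":0,"yaw":0},{"jaw":0.5,"dx":0,"dy":0,"dz":0,"yaw":0},{"jaw":0.5,"dx":0,"dy":0,"dz":0,"yaw":0},{"jaw":0.5,"dx":0,"dy":0,"dz":0,"yaw":0},{"jaw":0.5,"dx":0,"dy":0,"dz":0,"yaw":0},{"jaw":0.5,"dx":0,"dy":0,"dz":0,"yaw":0}]' 40
```

```text
t: 4.85
tcp_pos: [0.5536, -0.2002, 0.0316]
tcp_rot: [-0.15, 0.989, -0.0, 0.001]
wrist_force: [-0.6, 0.2, 0.5]
finger_gap: 0.998
gripper_force: 0.0
t: 5.52
tcp_pos: [0.5528, -0.1998, 0.0307]
tcp_rot: [-0.15, 0.989, 0.0, 0.0]
wrist_force: [-2.5, 2.0, 5.5]
finger_gap: 0.706
gripper_force: 40.0
```

```bash
python3 -m pendant '[{"jaw":0.5,"dx":0,"dy":0,"dz":-0.1,"yaw":0},{"jaw":0.5,"dx":0,"dy":0,"dz":-0.2,"yaw":0},{"jaw":0.5,"dx":0,"dy":0,"dz":-0.4,"yaw":0},{"jaw":0.5,"dx":0,"dy":0,"dz":-0.6,"yaw":0},{"jaw":0.5,"dx":0,"dy":0,"dz":-0.6,"yaw":0},{"jaw":0.5,"dx":0,"dy":0,"dz":-0.6,"yaw":0},{"jaw":0.5,"dx":0,"dy":0,"dz":-0.6,"yaw":0},{"jaw":0.5,"dx":0,"dy":0,"dz":-0.4,"yaw":0},{"jaw":0.5,"dx":0,"dy":0,"dz":-0.2,"yaw":0}]';python3 -m pendant '[{"jaw":0.5,"dx":0,"dy":0,"dz":0,"yaw":0.4},{"jaw":0.5,"dx":0,"dy":0,"dz":0,"yaw":0.5},{"jaw":0.5,"dx":0,"dy":0,"dz":0,"yaw":0.5},{"jaw":0.5,"dx":0,"dy":0,"dz":0,"yaw":0.5},{"jaw":0.5,"dx":0,"dy":0,"dz":0,"yaw":0.5},{"jaw":0.5,"dx":0,"dy":0,"dz":0,"yaw":0.5},{"jaw":0.5,"dx":0,"dy":0,"dz":0,"yaw":0.5},{"jaw":0.5,"dx":0,"dy":0,"dz":0,"yaw":0.5},{"jaw":0.5,"dx":0,"dy":0,"dz":0,"yaw":0.5},{"jaw":0.5,"dx":0,"dy":0,"dz":0,"yaw":0.4},{"jaw":0.5,"dx":0,"dy":0,"dz":0,"yaw":0}]';python3 - <<'E'
from plant import *;from h import *
o=get_obs();togo(o,[.5178,.2163,.130],173.3);print(o['joint_pos'])
E
```

```text
t: 6.27
tcp_pos: [0.5533, -0.2006, 0.1436]
tcp_rot: [-0.15, 0.989, -0.0, 0.001]
wrist_force: [-0.0, -0.6, -5.0]
finger_gap: 0.713
gripper_force: 40.0
t: 7.18
tcp_pos: [0.5523, -0.2001, 0.1408]
tcp_rot: [0.06, 0.998, 0.0, -0.001]
wrist_force: [-0.0, 0.1, -5.3]
finger_gap: 0.711
gripper_force: 40.0
togo/30mm [ 2.8  13.64  0.36] yaw/5deg -0.03 t 7.1833
[-0.19765245  0.36309871  0.57320045  1.71700996 -0.21480347  1.12581886
  1.89024183]
```

```bash
python3 -m pendant '[{"jaw":0.5,"dx":0.05,"dy":0.25,"dz":0,"yaw":0},{"jaw":0.5,"dx":0.1,"dy":0.5,"dz":0,"yaw":0},{"jaw":0.5,"dx":0.15,"dy":0.75,"dz":0,"yaw":0},{"jaw":0.5,"dx":0.16,"dy":0.8,"dz":0,"yaw":0},{"jaw":0.5,"dx":0.16,"dy":0.8,"dz":0,"yaw":0},{"jaw":0.5,"dx":0.16,"dy":0.8,"dz":0,"yaw":0},{"jaw":0.5,"dx":0.16,"dy":0.8,"dz":0,"yaw":0},{"jaw":0.5,"dx":0.16,"dy":0.8,"dz":0,"yaw":0},{"jaw":0.5,"dx":0.16,"dy":0.8,"dz":0,"yaw":0},{"jaw":0.5,"dx":0.16,"dy":0.8,"dz":0,"yaw":0},{"jaw":0.5,"dx":0.16,"dy":0.8,"dz":0,"yaw":0},{"jaw":0.5,"dx":0.16,"dy":0.8,"dz":0,"yaw":0}]';python3 -m pendant '[{"jaw":0.5,"dx":0.18,"dy":0.8,"dz":0,"yaw":0},{"jaw":0.5,"dx":0.18,"dy":0.8,"dz":0,"yaw":0},{"jaw":0.5,"dx":0.18,"dy":0.8,"dz":0,"yaw":0},{"jaw":0.5,"dx":0.18,"dy":0.8,"dz":0,"yaw":0},{"jaw":0.5,"dx":0.16,"dy":0.74,"dz":0,"yaw":0},{"jaw":0.5,"dx":0.1,"dy":0.5,"dz":0,"yaw":0},{"jaw":0.5,"dx":0.1,"dy":0.3,"dz":0,"yaw":0},{"jaw":0.5,"dx":0,"dy":0,"dz":0,"yaw":0},{"jaw":0.5,"dx":0,"dy":0,"dz":0,"yaw":0}]';python3 - <<'E'
from plant import *;from h import *
o=get_obs();togo(o,[.5178,.2163,.0347],173.3)
c=read_camera('top');cv2.imwrite('pics/t2.png',cv2.resize(c['img'][120:240,150:310],None,fx=4,fy=4))
E
```

```text
t: 8.18
tcp_pos: [0.5309, 0.0668, 0.1413]
tcp_rot: [0.058, 0.998, 0.0, -0.0]
wrist_force: [1.0, -0.2, -5.0]
finger_gap: 0.711
gripper_force: 40.0
t: 8.93
tcp_pos: [0.5159, 0.2097, 0.1412]
tcp_rot: [0.059, 0.998, -0.0, -0.0]
wrist_force: [0.6, -0.3, -5.7]
finger_gap: 0.709
gripper_force: 40.0
togo/30mm [-0.04  0.23  3.55] yaw/5deg -0.0 t 8.9333
```

```bash
python3 -m pendant '[{"jaw":0.5,"dx":-0.02,"dy":0.1,"dz":0.2,"yaw":0},{"jaw":0.5,"dx":-0.02,"dy":0.13,"dz":0.4,"yaw":0},{"jaw":0.5,"dx":0,"dy":0,"dz":0.5,"yaw":0},{"jaw":0.5,"dx":0,"dy":0,"dz":0.5,"yaw":0},{"jaw":0.5,"dx":0,"dy":0,"dz":0.5,"yaw":0},{"jaw":0.5,"dx":0,"dy":0,"dz":0.4,"yaw":0},{"jaw":0.5,"dx":0,"dy":0,"dz":0.3,"yaw":0},{"jaw":0.5,"dx":0,"dy":0,"dz":0.2,"yaw":0},{"jaw":0.5,"dx":0,"dy":0,"dz":0.15,"yaw":0},{"jaw":0.5,"dx":0,"dy":0,"dz":0.1,"yaw":0},{"jaw":0.5,"dx":0,"dy":0,"dz":0.05,"yaw":0},{"jaw":0.5,"dx":0,"dy":0,"dz":0,"yaw":0}]';python3 -m pendant '[{"jaw":0.5,"dx":0,"dy":0,"dz":0.05,"yaw":0},{"jaw":0.5,"dx":0,"dy":0,"dz":0.05,"yaw":0},{"jaw":0.5,"dx":0,"dy":0,"dz":0,"yaw":0}]';python3 - <<'E'
from plant import *;from h import *
o=get_obs();togo(o,[.5178,.2163,.0347],173.3)
E
```

```text
t: 9.98
tcp_pos: [0.5183, 0.217, 0.0425]
tcp_rot: [0.059, 0.998, 0.0, 0.0]
wrist_force: [0.1, 0.5, -5.5]
finger_gap: 0.712
gripper_force: 40.0
t: 10.23
tcp_pos: [0.5181, 0.217, 0.0394]
tcp_rot: [0.059, 0.998, 0.0, 0.0]
wrist_force: [-0.0, -0.1, -5.3]
finger_gap: 0.714
gripper_force: 40.0
togo/30mm [ 0.01 -0.02  0.16] yaw/5deg -0.01 t 10.2333
```

```bash
python3 -m pendant '[{"jaw":0.5,"dx":0,"dy":0,"dz":0.04,"yaw":0},{"jaw":0.5,"dx":0,"dy":0,"dz":0.04,"yaw":0},{"jaw":0.5,"dx":0,"dy":0,"dz":0.03,"yaw":0},{"jaw":0.5,"dx":0,"dy":0,"dz":0.03,"yaw":0},{"jaw":0.5,"dx":0,"dy":0,"dz":0,"yaw":0},{"jaw":0.5,"dx":0,"dy":0,"dz":0,"yaw":0}]'; python3 -m pendant '[{"jaw":0.5,"dx":0,"dy":0,"dz":0.02,"yaw":0},{"jaw":0.5,"dx":0,"dy":0,"dz":0,"yaw":0}]'
```

```text
t: 10.73
tcp_pos: [0.5181, 0.2169, 0.0351]
tcp_rot: [0.059, 0.998, -0.0, -0.0]
wrist_force: [-0.3, 1.2, -6.1]
finger_gap: 0.707
gripper_force: 40.0
t: 10.9
tcp_pos: [0.5182, 0.2169, 0.0347]
tcp_rot: [0.059, 0.998, 0.0, 0.0]
wrist_force: [-0.0, -0.1, -3.1]
finger_gap: 0.708
gripper_force: 40.0
```

```bash
python3 -m pendant '[{"jaw":0.5,"dx":0,"dy":0,"dz":0.02,"yaw":0},{"jaw":0.5,"dx":0,"dy":0,"dz":0,"yaw":0}]'; python3 -m pendant '[{"jaw":1,"dx":0,"dy":0,"dz":0,"yaw":0},{"jaw":1,"dx":0,"dy":0,"dz":0,"yaw":0},{"jaw":1,"dx":0,"dy":0,"dz":0,"yaw":0},{"jaw":1,"dx":0,"dy":0,"dz":0,"yaw":0},{"jaw":1,"dx":0,"dy":0,"dz":0,"yaw":0},{"jaw":1,"dx":0,"dy":0,"dz":-0.3,"yaw":0},{"jaw":1,"dx":0,"dy":0,"dz":-0.7,"yaw":0},{"jaw":1,"dx":0,"dy":0,"dz":-0.8,"yaw":0},{"jaw":1,"dx":0,"dy":0,"dz":-0.8,"yaw":0},{"jaw":1,"dx":0,"dy":0,"dz":-0.8,"yaw":0},{"jaw":1,"dx":0,"dy":0,"dz":-0.6,"yaw":0},{"jaw":1,"dx":0,"dy":0,"dz":0,"yaw":0}]'
python3 -m pendant '[{"jaw":1,"dx":0,"dy":0,"dz":0,"yaw":0}]'
python3 - <<'E'
from plant import *;from h import *
o=get_obs();c=read_camera('wrist');pickle.dump((c,o),open('w5.pkl','wb'));print(o['tcp_pos'])
cv2.imwrite('pics/w5.png',cv2.resize(c['img'][60:260,130:370],None,fx=3,fy=3,interpolation=2))
E
```

```text
t: 11.07
tcp_pos: [0.5182, 0.2169, 0.0347]
tcp_rot: [0.059, 0.998, 0.0, -0.0]
wrist_force: [-5.2, -1.8, 6.1]
finger_gap: 0.708
gripper_force: 40.0
t: 12.07
tcp_pos: [0.5201, 0.2176, 0.1587]
tcp_rot: [0.059, 0.998, 0.002, 0.003]
wrist_force: [1.1, -0.3, -0.0]
finger_gap: 1.002
gripper_force: 0.0
t: 12.15
tcp_pos: [0.5187, 0.2172, 0.1554]
tcp_rot: [0.059, 0.998, 0.001, 0.001]
wrist_force: [0.4, -0.3, -1.3]
finger_gap: 1.002
gripper_force: 0.0
[0.51872131 0.21717139 0.15538093]
```

View pics/w5.png

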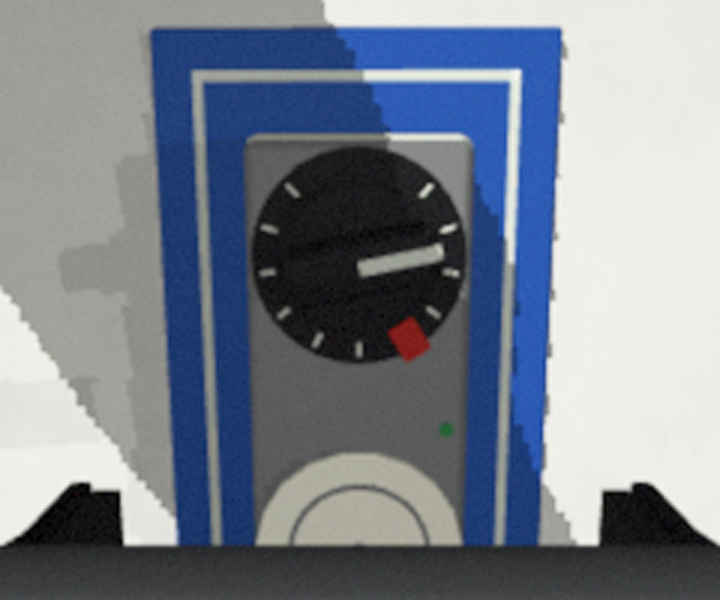

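w5: stirrer sits square inside the outline, dial end towards the robot; white line from (360,268) to (443,252), red mark at (410,340) in the crop.

```bash
cat > m.py <<'E'
from h import *
def measure(c,o,ctr_px,r=45):
    P=cam(c,o);h=cv2.cvtColor(c['img'],cv2.COLOR_BGR2HSV).astype(int)
    v,u=np.mgrid[0:384,0:512];roi=np.hypot(u-ctr_px[0],v-ctr_px[1])<r
    dk=roi&(h[...,2]<62)&(h[...,1]<120);b=max(blobs(dk,200),key=cv2.contourArea);e=cv2.fitEllipse(cv2.convexHull(b))
    ax=ray(P,e[0],.0447)[0,:2];print('ellipse',e,'axis',ax)
    red=roi&((h[...,0]<8)|(h[...,0]>172))&(h[...,1]>130)&(h[...,2]>60);q=ray(P,np.argwhere(red)[:,::-1],.0445)[:,:2].mean(0)
    wh=roi&(h[...,2]>110)&(h[...,1]<60)
    b=max(blobs(wh&(np.hypot(u-ctr_px[0],v-ctr_px[1])<r*.8),8),key=cv2.contourArea)
    L=ray(P,b[:,0],.0745)[:,:2];x,y,*_=cv2.fitLine(L.astype(np.float32),cv2.DIST_L2,0,.01,.01).ravel()[[0,1]]
    d=np.array([x,y]);d*=np.sign((L.mean(0)-ax)@d);s=(L-L.mean(0))@d
    a=lambda w:np.degrees(np.arctan2(w[1],w[0]))
    print('line',L.mean(0)+d*s.min(),L.mean(0)+d*s.max(),'dir',a(d),'dir from axis',a(L.mean(0)+d*s.max()-ax));print('red',q,np.linalg.norm(q-ax),'dir',a(q-ax))
    return ax,a(d),a(q-ax)
E
python3 - <<'E'
from plant import *;from m import *
c,o=pickle.load(open('w5.pkl','rb'));ax,l,r=measure(c,o,(250,145))
P=cam(c,o);h=cv2.cvtColor(c['img'],cv2.COLOR_BGR2HSV)
g=cv2.inRange(h,(0,0,60),(180,50,130));g[215:]=0;g[:100]=0;g[:,:208]=0;g[:,292:]=0
w=cv2.convexHull(max(blobs(g,300),key=cv2.contourArea));q=ray(P,w[:,0],.044)[:,:2];print(cv2.minAreaRect(q.astype(np.float32)))
print('predicted axis',np.array([.5182,.2169])-.043*np.array([np.cos(np.radians(-6.7)),np.sin(np.radians(-6.7))]))
o=get_obs();togo(o,[*ax,.13],l);print(o['joint_pos'])
E
```

```text
ellipse ((249.0182342529297, 144.52224731445312), (71.47293090820312, 72.04943084716797), 174.49142456054688) axis [0.47438321 0.22225343]
line [0.47530011 0.2223855 ] [0.47340253 0.24208942] dir 95.500885 dir from axis 92.83036254041996
red [0.49805401 0.23291835] 0.025962420028961944 dir 24.254034808991094
((0.4880169630050659, 0.22073206305503845), (0.0583273284137249, 0.08729325234889984), 83.11524200439453)
predicted axis [0.47549366 0.22191684]
togo/30mm [1.47 0.01 0.81] yaw/5deg 15.55 t 12.2
[-0.78412303  0.26591322  0.35731547  1.7639408  -0.10212109  1.12937376
  1.05818733]
```

```bash
python3 -m pendant '[{"jaw":1,"dx":0.4,"dy":0,"dz":0,"yaw":0},{"jaw":1,"dx":0.6,"dy":0,"dz":0,"yaw":0},{"jaw":1,"dx":0.45,"dy":0,"dz":0,"yaw":0},{"jaw":1,"dx":0,"dy":0,"dz":0,"yaw":0.95},{"jaw":1,"dx":0,"dy":0,"dz":0,"yaw":1},{"jaw":1,"dx":0,"dy":0,"dz":0,"yaw":1},{"jaw":1,"dx":0,"dy":0,"dz":0,"yaw":1},{"jaw":1,"dx":0,"dy":0,"dz":0,"yaw":1},{"jaw":1,"dx":0,"dy":0,"dz":0,"yaw":1},{"jaw":1,"dx":0,"dy":0,"dz":0,"yaw":1},{"jaw":1,"dx":0,"dy":0,"dz":0,"yaw":1},{"jaw":1,"dx":0,"dy":0,"dz":0,"yaw":1}]';python3 -m pendant '[{"jaw":1,"dx":0,"dy":0,"dz":0,"yaw":1},{"jaw":1,"dx":0,"dy":0,"dz":0,"yaw":1},{"jaw":1,"dx":0,"dy":0,"dz":0,"yaw":1},{"jaw":1,"dx":0,"dy":0,"dz":0,"yaw":1},{"jaw":1,"dx":0,"dy":0,"dz":0,"yaw":1},{"jaw":1,"dx":0,"dy":0,"dz":0,"yaw":1},{"jaw":1,"dx":0,"dy":0,"dz":0,"yaw":0.6},{"jaw":1,"dx":0,"dy":0,"dz":0,"yaw":0},{"jaw":1,"dx":0,"dy":0,"dz":0,"yaw":0}]'
python3 - <<'E'
from plant import *;from m import *
o=get_obs();togo(o,[.475,.2222,.077],95.5);c=read_camera('wrist');pickle.dump((c,o),open('w6.pkl','wb'))
p=proj(cam(c,o),[.475,.2222,.045])[0];print(p)
cv2.imwrite('pics/w6.png',c['img'])
measure(c,o,p)
E
```

```text
t: 13.2
tcp_pos: [0.4743, 0.2216, 0.1528]
tcp_rot: [0.436, 0.9, -0.001, -0.0]
wrist_force: [-0.4, -0.3, 0.4]
finger_gap: 0.996
gripper_force: 0.0
t: 13.95
tcp_pos: [0.4745, 0.2218, 0.1531]
tcp_rot: [0.672, 0.741, -0.001, -0.0]
wrist_force: [-0.7, 0.3, 0.3]
finger_gap: 0.994
gripper_force: 0.0
togo/30mm [0.02 0.02 2.54] yaw/5deg 0.02 t 13.95
[251.50753241 199.73535956]
ellipse ((251.67691040039062, 198.77613830566406), (67.41069030761719, 69.06314086914062), 87.00053405761719) axis [0.4750666 0.2229372]
line [0.47522487 0.22313625] [0.47304119 0.24576861] dir 95.51109 dir from axis 95.06950733407349
red [0.49806643 0.2329023 ] 0.025065828894264088 dir 23.42555095582877
```

```bash
python3 -m pendant '[{"jaw":0.6,"dx":0.02,"dy":0.02,"dz":0.4,"yaw":0},{"jaw":0.4,"dx":0,"dy":0,"dz":0.6,"yaw":0},{"jaw":0.4,"dx":0,"dy":0,"dz":0.6,"yaw":0},{"jaw":0.4,"dx":0,"dy":0,"dz":0.5,"yaw":0},{"jaw":0.4,"dx":0,"dy":0,"dz":0.3,"yaw":0},{"jaw":0.4,"dx":0,"dy":0,"dz":0.12,"yaw":0},{"jaw":0.4,"dx":0,"dy":0,"dz":0,"yaw":0},{"jaw":0.4,"dx":0,"dy":0,"dz":0,"yaw":0}]' 8;python3 -m pendant '[{"jaw":0.25,"dx":0,"dy":0,"dz":0,"yaw":0},{"jaw":0.2,"dx":0,"dy":0,"dz":0,"yaw":0},{"jaw":0.15,"dx":0,"dy":0,"dz":0,"yaw":0},{"jaw":0.1,"dx":0,"dy":0,"dz":0,"yaw":0},{"jaw":0.1,"dx":0,"dy":0,"dz":0,"yaw":0},{"jaw":0.1,"dx":0,"dy":0,"dz":0,"yaw":0},{"jaw":0.1,"dx":0,"dy":0,"dz":0,"yaw":0},{"jaw":0.1,"dx":0,"dy":0,"dz":0,"yaw":0}]' 8
```

```text
t: 14.67
tcp_pos: [0.4757, 0.2227, 0.0786]
tcp_rot: [0.672, 0.74, 0.0, 0.0]
wrist_force: [0.3, 0.0, 1.3]
finger_gap: 0.481
gripper_force: 0.0
t: 15.33
tcp_pos: [0.4757, 0.2228, 0.0787]
tcp_rot: [0.672, 0.74, 0.0, 0.0]
wrist_force: [-0.4, -0.5, 4.1]
finger_gap: 0.162
gripper_force: 8.0
```

```bash
python3 -m pendant '[{"jaw":0.1,"dx":0,"dy":0,"dz":0,"yaw":0.3},{"jaw":0.1,"dx":0,"dy":0,"dz":0,"yaw":0.7},{"jaw":0.1,"dx":0,"dy":0,"dz":0,"yaw":0.8},{"jaw":0.1,"dx":0,"dy":0,"dz":0,"yaw":0.8},{"jaw":0.1,"dx":0,"dy":0,"dz":0,"yaw":0.8},{"jaw":0.1,"dx":0,"dy":0,"dz":0,"yaw":0.8},{"jaw":0.1,"dx":0,"dy":0,"dz":0,"yaw":0.8},{"jaw":0.1,"dx":0,"dy":0,"dz":0,"yaw":0.8},{"jaw":0.1,"dx":0,"dy":0,"dz":0,"yaw":0.8},{"jaw":0.1,"dx":0,"dy":0,"dz":0,"yaw":0.8}]';python3 -m pendant '[{"jaw":0.1,"dx":0,"dy":0,"dz":0,"yaw":0.8},{"jaw":0.1,"dx":0,"dy":0,"dz":0,"yaw":0.8},{"jaw":0.1,"dx":0,"dy":0,"dz":0,"yaw":0.8},{"jaw":0.1,"dx":0,"dy":0,"dz":0,"yaw":0.8},{"jaw":0.1,"dx":0,"dy":0,"dz":0,"yaw":0.8},{"jaw":0.1,"dx":0,"dy":0,"dz":0,"yaw":0.8},{"jaw":0.1,"dx":0,"dy":0,"dz":0,"yaw":0.8},{"jaw":0.1,"dx":0,"dy":0,"dz":0,"yaw":0.7},{"jaw":0.1,"dx":0,"dy":0,"dz":0,"yaw":0.5},{"jaw":0.1,"dx":0,"dy":0,"dz":0,"yaw":0},{"jaw":0.1,"dx":0,"dy":0,"dz":0,"yaw":0}]'
python3 - <<'E'
from plant import *;from m import *
o=get_obs();togo(o,[.475,.2226,.077],24.5);print(o['joint_pos'])
E
```

```text
t: 16.17
tcp_pos: [0.4763, 0.2227, 0.0787]
tcp_rot: [0.874, 0.486, 0.001, 0.0]
wrist_force: [2.5, -0.7, 2.8]
finger_gap: 0.167
gripper_force: 8.0
t: 17.08
tcp_pos: [0.4764, 0.2224, 0.0787]
tcp_rot: [0.977, 0.212, 0.001, 0.0]
wrist_force: [4.4, -2.5, 2.4]
finger_gap: 0.162
gripper_force: 8.0
togo/30mm [-0.04 -0.03  0.06] yaw/5deg -0.0 t 17.0833
[-1.10782902  0.32352731  0.67516476  1.93635056 -0.24371882  0.96171811
 -1.46081982]
```

```bash
python3 -m pendant '[{"jaw":0.4,"dx":0,"dy":0,"dz":0,"yaw":0},{"jaw":0.6,"dx":0,"dy":0,"dz":0,"yaw":0},{"jaw":0.6,"dx":0,"dy":0,"dz":0,"yaw":0},{"jaw":0.6,"dx":0,"dy":0,"dz":0,"yaw":0},{"jaw":0.6,"dx":0,"dy":0,"dz":0,"yaw":0},{"jaw":0.8,"dx":0,"dy":0,"dz":-0.3,"yaw":0},{"jaw":0.8,"dx":0,"dy":0,"dz":-0.6,"yaw":0},{"jaw":0.8,"dx":0,"dy":0,"dz":-0.7,"yaw":0},{"jaw":0.8,"dx":0,"dy":0,"dz":-0.7,"yaw":0},{"jaw":0.8,"dx":0,"dy":0,"dz":-0.5,"yaw":0},{"jaw":0.8,"dx":0,"dy":0,"dz":0,"yaw":0},{"jaw":0.8,"dx":0,"dy":0,"dz":0,"yaw":0}]'
python3 - <<'E'
from plant import *;from m import *
o=get_obs();c=read_camera('wrist');pickle.dump((c,o),open('w7.pkl','wb'))
p=proj(cam(c,o),[.475,.2222,.045])[0];print(p)
cv2.imwrite('pics/w7.png',c['img'])
ax,l,r=measure(c,o,p)
E
```

```text
t: 18.08
tcp_pos: [0.4758, 0.223, 0.1632]
tcp_rot: [0.977, 0.212, 0.001, -0.001]
wrist_force: [-0.5, -0.9, -1.0]
finger_gap: 0.793
gripper_force: 0.0
[251.38427029 197.65342229]
ellipse ((251.10000610351562, 196.58755493164062), (65.23706817626953, 66.72244262695312), 93.65547943115234) axis [0.47567718 0.22277166]
line [0.47515832 0.22267983] [0.49406258 0.23120903] dir 24.283875 dir from axis 24.65117990910385
red [0.49775995 0.23299212] 0.02433324634316885 dir 24.835885012264157
```

View pics/w7.png

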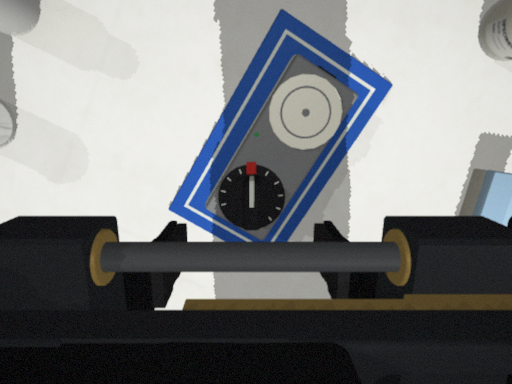

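w7: the white line (251,205→175) points straight at the red mark (251,168), and the stirrer is still inside the outline with the gripper clear.

```bash
python3 -c "
from plant import *
print(sign_off())"
```

```text
the job is handed in; nothing more can be done
None
```

The job is handed in: the stirrer is on the blue mat inside the white outline with its dial end towards the robot, and the dial's white line measured within about 0.5° of the red mark; I don't have the judge's result.

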